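# Set out a stripped bearing unit

### The job

A bearing unit has been stripped for service and its parts left piled on the bench. Take the pile apart from the top, one part at a time, and set the parts out for refitting: the ring nut over the pin of the small stand, all the way down; the ball bearing over the stout spigot of the turned steel rest, flat on its shoulder; the square end cap flat in the square tray; and last the housing flat in the long tray, lying along it. Lower each part into its place rather than dropping it, and leave the round tin that stands among them where it is.

Things in the scene. Friction and masses are not known exactly. Their poses are not given: they have to be found in the camera images.
- ring_nut: dark steel ring nut, outside 34 mm, bore 20 mm, 14 mm high, four spanner slots in its rim; starts as the top of the pile, flat on the bearing, within a few mm of its middle. Origin: centre of its underside; z is its axis, up.
- bearing: bright steel ball bearing with dark shields, outside 47 mm, bore 25 mm, 14 mm high, solid; starts flat on the end cap, below the nut. Origin: centre of its underside; z is its axis, up.
- end_cap: square steel end cap 54 x 54 mm, 20 mm high, with a seal hole in the middle and four screw holes; starts flat on the housing, its sides nearly parallel to the housing's. Origin: centre of its underside; x and y along its sides, z up.
- housing: aluminium bearing housing, a block 60 mm along its x, 100 mm along its y, 26 mm high, with a 46 mm bore and four screw holes; bottom of the pile, standing on the table. Take it across its 60 mm width. The pile is 74 mm high (housing 0 to 26, cap 26 to 46, bearing 46 to 60, nut 60 to 74 mm). Origin: centre of its underside; z up.
- pin_stand: fixed wooden square 70 x 70 x 12 mm with a steel washer (28 mm across, 2 mm thick) on its middle and one upright steel pin standing in it, 6 mm thick with a pointed end, its tip 50 mm above the table. The nut belongs over the pin, lying on the washer: its underside then is 14 mm above this origin. Origin: centre of the underside; z up.
- bearing_rest: fixed wooden square 84 x 84 x 12 mm carrying a turned steel rest: a round shoulder 38 mm across (52 mm at its foot), flat on top 28 mm above the table, with a stout spigot in its middle, 12 mm thick, tapered at the end, its tip 46 mm above the table. The bearing belongs over the spigot, flat on the shoulder: its underside then is 28 mm above this origin. Origin: centre of the underside; z up.
- square_tray: fixed wooden tray lined with grey felt, 88 x 88 mm, inside 72 x 72 mm, floor 9 mm and rim 15 mm above the table, rim 8 mm wide. For the end cap, sides along the tray's: underside 9 mm above this origin, so hold it by its upper 12 mm to keep the fingers above the rim. Origin: centre of the underside; x and y along its sides, z up.
- long_tray: fixed wooden tray lined with grey felt, 94 mm along its x and 134 mm along its y, inside 78 x 118 mm, floor 9 mm and rim 15 mm above the table, rim 8 mm wide. For the housing: long side along this y, underside 9 mm above this origin; hold it by its upper part to keep the fingers above the rim. Origin: centre of the underside; z up.
- wax_tin: round brown tin, 70 mm across, 30 mm high, standing among the stands; not to be moved. Origin: centre of its underside.
Not all that is in view belongs to the job. Leave any brown look-alike of the bearing alone.

How it is judged (in metres and radians):
On the way, in this order (a step that is already met when the one before it is completed fails the run):
1. the ring nut lies flat on the pin stand with the pin through it (horizontal distance between ring_nut and pin_stand below 0.01 m and z of ring_nut in the frame of pin_stand between 0.011 and 0.018 m and angle between ring_nut's own z axis and vertical below 0.1 rad and linear speed of ring_nut below 0.03 m/s), for 0.2 s.
2. the bearing lies flat on the shoulder of its rest, over the spigot (horizontal distance between bearing and bearing_rest below 0.01 m and z of bearing in the frame of bearing_rest between 0.025 and 0.032 m and angle between bearing's own z axis and vertical below 0.1 rad and linear speed of bearing below 0.03 m/s), for 0.2 s.
3. the end cap lies flat inside the square tray (horizontal distance between end_cap and square_tray below 0.014 m and z of end_cap in the frame of square_tray between 0.006 and 0.013 m and angle between end_cap's own z axis and vertical below 0.1 rad and linear speed of end_cap below 0.03 m/s), for 0.2 s.
4. the housing lies flat inside the long tray (horizontal distance between housing and long_tray below 0.016 m and z of housing in the frame of long_tray between 0.006 and 0.013 m and angle between housing's own z axis and vertical below 0.1 rad and linear speed of housing below 0.03 m/s), for 0.2 s.
At the end, for the whole second after the job is handed in: All at rest and level: nut over the pin (centre within 10 mm, underside 11-18 mm above the stand's origin); bearing on its rest (10 mm, 25-32 mm); cap in the square tray (14 mm) and housing in the long tray (16 mm), undersides 6-13 mm up; tilts under 0.1 rad (all of step 1 and all of step 2 and all of step 3 and all of step 4); the robot touches nothing.
It fails at once if the round tin is shifted more than 20 mm (distance of wax_tin from where it was at the start of the episode above 0.02 m).
It fails at once if a part is dropped onto its place (faster than 0.8 m/s close above it) ((horizontal distance between ring_nut and pin_stand below 0.03 m and z of ring_nut in the frame of pin_stand below 0.09 m and linear speed of ring_nut above 0.8 m/s) or (horizontal distance between bearing and bearing_rest below 0.03 m and z of bearing in the frame of bearing_rest below 0.09 m and linear speed of bearing above 0.8 m/s) or (horizontal distance between end_cap and square_tray below 0.03 m and z of end_cap in the frame of square_tray below 0.09 m and linear speed of end_cap above 0.8 m/s) or (horizontal distance between housing and long_tray below 0.03 m and z of housing in the frame of long_tray below 0.09 m and linear speed of housing above 0.8 m/s)).
It also fails if it takes over 96 s, if anything falls off the work surface, if the arm or the gripper's body presses on something with over 40 N, if the wrist force passes 120 N, or if a joint passes its speed limit or range.

### The arm

A 6-joint arm with a two-finger parallel gripper is mounted at the origin on the work surface; the furniture and walls round the work are solid. World frame = base frame: x ahead of the robot, y to its left, z up, the work surface at z = 0. Lengths are in mm, angles in rad, forces in N, time in s.
With the tool pointing down it reaches from about 350 to 875 mm from the base axis. Payload 4.2 kg.
Tool frame: the origin (TCP) lies at the very end of the fingers, on their centre line; the grasp point (between the pads) lies 19 mm behind it; z points along the fingers, y is the direction in which the jaws open and shut (so a half turn about z gives the same grasp; the last joint's range is limited). The gripper opens to 85 mm and grips with 20 to 120 N. Pads are 22 mm wide; open, the fingers measure 114 mm over their backs; the gripper's body (76 mm by 85 mm) begins 54 mm behind the grasp point. The pads swing forward as they close: fully open they stand 13 mm farther back than shut.
Start: joints at [-0.947, 0.385, 0.008, 0, -1.194, -0.259], TCP at [222.991, -583.845, 231.312] pointing down, gripper open.
Joint ranges: [-3.14, 3.14], [-1.21, 2.06], [-1.07, 1.41], [-3.16, 2.05], [-2.99, -0.16], [-3.1, 3.1]. Speed limits (rad/s): [2.79, 2.79, 3.14, 3.14, 3.14, 3.14].

### API

Orientations are given as a unit quaternion [x, y, z, w].
In Python, from bench import telemetry, eyes, arm gives the robot as it stands. The module is installed in compiled form; this text tells all that it offers.
- The arm moves only by the tool move_arm, never from a script. Its argument "deltas" is text: rows parted by semicolons, each of 6 numbers parted by spaces: the shift along the tool's x, y, z in cm, then the turn, a rotation vector about the tool's x, y, z in rad. A call has 1 to 12 rows; each row shifts and turns the commanded pose from where the row before left it, along the tool's axes as they then stand; what a row does not reach is not made up. A row lasts 1/8 s, in which the tool goes at most 62.5 mm and 10.7 degrees, less where a joint would pass 70% of its speed; a pose out of reach is approached as far as the arm can. A call is refused whole if a number of a shift passes 6.25 or a number of a turn 0.188, either way. A call with a gripper value outside its range is refused whole. "grip" is the finger opening in cm, from 0 to 8.54, set as the call begins (left out, the last holds). The fingers move at their own pace and stop on an object; the grip force is fixed at half the most. Time passes only in rows, so rows that do not move let the fingers close. It gives the time, the measured TCP pose, the force and the opening at its end, in the units of the state.
- telemetry.read_state(): the state, without advancing time (a new reading comes with each control period).
- eyes.get_image(name): name is "side" or "top" or "wrist"; returns a dict with "pixels" (480x640x3 uint8, blue, green, red), "range_z" (480x640 float32, mm along the optical axis (not along the pixel's ray), 0 where there is no reading), "fx", "fy", "cx", "cy" (pixels), "origin" and "orientation" of the camera in the world; the wrist camera has in their place "tool_from_camera" (4x4, takes a point from camera to tool coordinates, whose origin is the TCP and whose axes are the flange's). Camera axes: x right, y up, looking along -z (the intrinsics and any distortion apply to the point x, -y, -z); pixel columns grow to the right and rows downward; lengths in mm; the calibration is good to about 2 mm. A picture is of the moment at which its call begins: read the wrist's pose just before it.
- arm.job_done(): hands the job in, once; it reports no verdict.
Trained networks look in a picture, given as the dict that the camera call returned (one of the last four; its "shot" number tells which), for a name from the list of things; names that differ only in an ending like _2 or _b are one class to them, and where a whole thing is asked for, a point or a joint stands for the part that bears it (a point fixed in the world has none). Each returns a list of dicts, best first, with "p" (0 to 1); they miss things now and then, are a little off and sometimes report something else, mostly with a low value. They report only what shows in the picture. A call takes as long as a camera call. They do not tell look-alikes from the thing itself.
- eyes.boxes_of(picture, name): "point" ([x, y, z] in mm, in world coordinates, good to about 4 mm: the middle of the surface that is visible of it).
The state is a dict: "clock": time; "joints": joint angles; "joint_vel": joint speeds; "joint_efforts": joint torques, N m; "position": TCP position; "ee_rot": TCP orientation; "contact_force": force on the tool from outside, world axes, zero at the start; "wrist_torque": the same for the moment, N m; "gripper_width": finger opening in mm.
Only numpy, scipy, OpenCV 4.12 (cv2) and the standard library are available. Lean on these libraries where they do the work, as an engineer would, in place of code of your own. Each camera call takes 0.05 s, during which the arm holds its last target.

## Working session

There is one attempt and no reset: what is moved stays moved. The work goes in short steps, Python scripts to look and compute and a tool call to move; the robot and the scene stay as the last step left them, time stands still between calls to the robot, and variables do not carry over. Pictures are saved under pics/ and viewed, and the job is handed in when it is done.

Besides the shell and the picture viewer there is one more tool, called after ">>>" as name(argument=value, ...) on one line, values as JSON. move_arm: Moves the arm, as the interface text tells. Its arguments: {"type":"object","properties":{"deltas":{"type":"string"},"grip":{"type":"number"}},"required":["deltas"]}

```bash
mkdir -p pics; ls
cat > h.py <<'E'
import numpy as np, cv2
from scipy.spatial.transform import Rotation as R
from bench import telemetry, eyes, arm
def cam(name):
    s=telemetry.read_state(); im=eyes.get_image(name)
    if 'origin' in im:
        Rm=R.from_quat(im['orientation']).as_matrix(); t=np.array(im['origin'])
    else:
        T=np.array(im['tool_from_camera']); W=np.eye(4); W[:3,:3]=R.from_quat(s['ee_rot']).as_matrix(); W[:3,3]=s['position']
        T=W@T; Rm=T[:3,:3]; t=T[:3,3]
    return im,Rm,t
def cloud(im,Rm,t):
    d=im['range_z']; v,u=np.mgrid[0:480,0:640]
    P=np.stack([(u-im['cx'])/im['fx']*d,-(v-im['cy'])/im['fy']*d,-d],-1)
    W=P@Rm.T+t; W[d==0]=np.nan
    return W
E
python3 - <<'E'
from h import *
s=telemetry.read_state()
for k,v in s.items(): print(k,np.round(v,3))
for n in ['side','top']:
    im,Rm,t=cam(n); cv2.imwrite(f'pics/{n}0.png',im['pixels'])
    print(n,{k:im[k] for k in im if k not in('pixels','range_z')})
    np.savez(f'{n}0.npz',pix=im['pixels'],W=cloud(im,Rm,t))
    for o in 'ring_nut bearing end_cap housing pin_stand bearing_rest square_tray long_tray wax_tin'.split():
        print(o,[(round(b['p'],2),np.round(b['point'],0).tolist()) for b in eyes.boxes_of(im,o)][:3])
E
```

```text
pics
clock 0.0
joints [-0.947  0.386  0.007 -0.    -1.194 -0.259]
joint_vel [-0.     0.    -0.001 -0.001 -0.001  0.001]
joint_efforts [ 0.0000e+00 -3.9229e+01  1.8840e+01  4.1860e+00 -5.0000e-03  0.0000e+00]
position [ 222.783 -583.322  230.245]
ee_rot [-0.181  0.983  0.001 -0.   ]
contact_force [ 0.095  0.134 -0.082]
wrist_torque [-0.014  0.006  0.039]
gripper_width 85.561
side {'fx': 583.3581482428929, 'fy': 583.3581482428929, 'cx': 318.90047894701735, 'cy': 245.20869702324785, 'origin': array([  347.14665461, -1040.17152555,   656.26270988]), 'orientation': array([ 0.49130198, -0.02601155, -0.06325955,  0.86829949]), 'shot': 1}
ring_nut [(0.68, [484.0, -149.0, 72.0])]
bearing [(0.95, [386.0, -126.0, 13.0]), (0.94, [312.0, -332.0, 14.0]), (0.9, [592.0, -372.0, 12.0])]
end_cap [(0.74, [480.0, -170.0, 42.0])]
housing [(0.61, [472.0, -190.0, 23.0])]
pin_stand [(0.61, [650.0, -229.0, 13.0])]
bearing_rest [(0.95, [479.0, 38.0, 12.0])]
square_tray [(0.58, [642.0, -33.0, 6.0]), (0.52, [482.0, -153.0, 74.0])]
long_tray [(0.56, [457.0, -340.0, 9.0])]
wax_tin [(0.64, [643.0, 138.0, 28.0]), (0.51, [478.0, -171.0, 41.0])]
top {'fx': 585.5312573208021, 'fy': 585.5312573208021, 'cx': 314.6058118472205, 'cy': 233.30858827796334, 'origin': array([ 307.2607459 , -103.63422182, 1157.84127405]), 'orientation': array([-0.06918163,  0.05327496,  0.7154198 , -0.69321728]), 'shot': 2}
ring_nut [(0.44, [480.0, -146.0, 74.0])]
bearing [(0.74, [594.0, -359.0, 12.0]), (0.73, [314.0, -327.0, 12.0]), (0.6, [453.0, -338.0, 11.0])]
end_cap [(0.79, [483.0, -142.0, 44.0])]
housing [(0.87, [477.0, -160.0, 27.0])]
pin_stand [(0.84, [656.0, -219.0, 13.0]), (0.71, [456.0, -337.0, 9.0])]
bearing_rest [(0.92, [486.0, 49.0, 15.0])]
square_tray [(0.68, [645.0, -31.0, 10.0])]
long_tray [(0.55, [454.0, -338.0, 11.0]), (0.49, [481.0, -142.0, 76.0])]
wax_tin [(0.95, [641.0, 155.0, 32.0])]
```

View pics/side0.png

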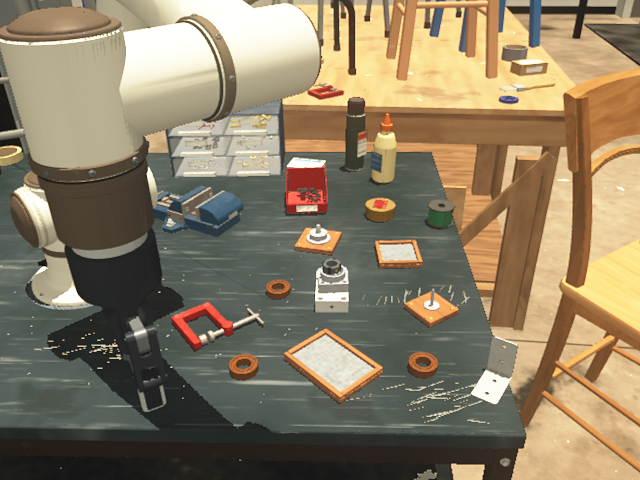

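View pics/top0.png

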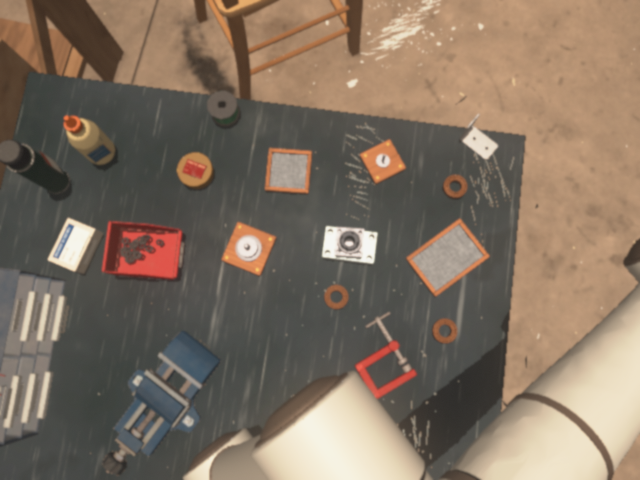

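The side view shows the pile at about (332,285), the long tray at (333,363) and the pin stand at (431,307). The top view shows the pile at (349,243), the pin stand at (383,161), the bearing rest at (249,248), the square tray at (289,171) and the long tray at (449,257). Next I'll measure these from the top view.

Run:
```python
from h import *
d=np.load('top0.npz'); pix=d['pix']; W=d['W']
hsv=cv2.cvtColor(pix,cv2.COLOR_BGR2HSV)
im=dict(fx=585.53,fy=585.53,cx=314.606,cy=233.309)
q=[-0.06918163,0.05327496,0.7154198,-0.69321728]; o=np.array([307.2607459,-103.63422182,1157.84127405]); Rm=R.from_quat(q).as_matrix()
def atz(uv,z):
    uv=np.atleast_2d(uv); r=np.stack([(uv[:,0]-im['cx'])/im['fx'],-(uv[:,1]-im['cy'])/im['fy'],-np.ones(len(uv))],-1)@Rm.T
    return o+r*((z-o[2])/r[:,2])[:,None]
m=cv2.inRange(hsv,(5,110,110),(22,255,255))
for name,c,z in [('square_tray',(289,171),15),('pin_stand',(383,161),12),('rest',(249,248),12),('long',(449,257),15)]:
    b=np.zeros_like(m); x,y=c; r=50; b[y-r:y+r,x-r:x+r]=m[y-r:y+r,x-r:x+r]
    n,l,st,ce=cv2.connectedComponentsWithStats(b); k=1+np.argmax(st[1:,4])
    v,u=np.nonzero(l==k); P=atz(np.stack([u,v],-1).astype(float),z)[:,:2]
    rc=cv2.minAreaRect(P.astype(np.float32)); print(name,rc, 'z med',np.nanmedian(W[l==k][:,2]))
tbl=W[...,2]; print('table z', np.nanmedian(tbl[300:330,250:330]))
# pile layers
for lo,hi in [(20,30),(40,49),(55,63),(68,80)]:
    s=np.zeros(tbl.shape,bool); s[200:290,310:390]=True
    s&=(tbl>lo)&(tbl<hi); P=W[s]; print(lo,hi,len(P),P.mean(0).round(1),cv2.minAreaRect(P[:,:2].astype(np.float32)))
s=(tbl>40)&(tbl<60); 
for c in [(383,161),(249,248)]:
    x,y=c; sub=W[y-15:y+15,x-15:x+15].reshape(-1,3); 
    for lo,hi in [(24,34),(34,60)]:
        g=sub[(sub[:,2]>lo)&(sub[:,2]<hi)]; print(c,lo,hi,len(g),g.mean(0).round(1) if len(g) else '')
wt=cv2.resize(pix[130:300,220:500],None,fx=2.8,fy=2.8,interpolation=cv2.INTER_CUBIC); cv2.imwrite('pics/topcrop.png',wt)
```

```text
square_tray ((639.502197265625, -30.89852523803711), (89.5997543334961, 90.35395812988281), 83.78243255615234) z med 13.036623477982857
pin_stand ((652.4255981445312, -222.14663696289062), (71.40582275390625, 71.93836212158203), 25.4511661529541) z med 10.721693395265902
rest ((483.104248046875, 51.54413604736328), (85.65022277832031, 85.43419647216797), 66.52455139160156) z med 10.360131301211823
long ((452.4259948730469, -338.87542724609375), (95.60454559326172, 136.15097045898438), 34.235374450683594) z med 13.691158867796048
table z -1.1581520305920776
20 30 712 [ 478.5 -149.4   25.1] ((481.7525329589844, -147.88031005859375), (99.89603424072266, 60.76318359375), 80.49305725097656)
40 49 282 [ 481.1 -145.1   44.4] ((484.1648254394531, -146.35726928710938), (54.022464752197266, 55.28824996948242), 84.16284942626953)
55 63 195 [ 484.1 -148.    58.7] ((483.7193298339844, -147.52696228027344), (43.80471420288086, 46.34098434448242), 87.92644500732422)
68 80 175 [ 481.6 -145.8   72.2] ((481.8702392578125, -145.58221435546875), (33.4825439453125, 32.97998046875), 35.92951583862305)
(383, 161) 24 34 5 [ 650.7 -221.6   28.4]
(383, 161) 34 60 12 [ 652.2 -221.8   42.7]
(249, 248) 24 34 227 [483.   52.3  26.9]
(249, 248) 34 60 26 [482.4  51.3  41.6]
```

View pics/topcrop.png

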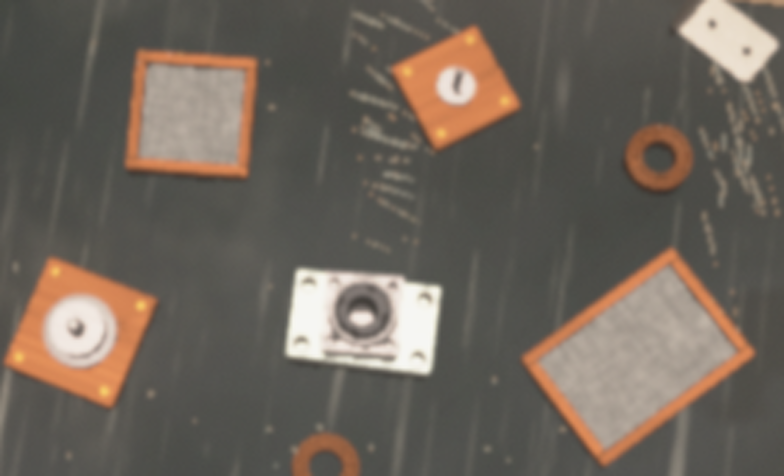

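```bash
cat >> h.py <<'E'
def jaw(q):
    y=R.from_quat(q).as_matrix()[:,1]; return np.degrees(np.arctan2(y[1],y[0]))
def plan(pos,ja,n,level=True):
    s=telemetry.read_state(); p=np.array(s['position']); r=R.from_quat(s['ee_rot'])
    a=jaw(s['ee_rot']); da=(ja-a+90)%180-90
    # target rotation: pointing down w/ jaw a+da
    th=np.radians(a+da); y=np.array([np.cos(th),np.sin(th),0]); z=np.array([0,0,-1.]); x=np.cross(y,z)
    rt=R.from_matrix(np.stack([x,y,z],1)); rv=(r.inv()*rt).as_rotvec()/n
    step=(np.array(pos)-p)/n; rows=[]; c=r
    for i in range(n):
        d=c.inv().apply(step)/10; rows.append(' '.join(f'{v:.2f}' for v in d)+' '+' '.join(f'{v:.3f}' for v in rv)); c=c*R.from_rotvec(rv)
    print('clk',round(s['clock'],2),'at',p.round(1),'jaw',round(a,2),'dist',np.round(np.array(pos)-p,1),'da',round(da,2)); print('; '.join(rows))
E
python3 - <<'E'
from h import *
im,_,_=cam('wrist'); print(np.round(im['tool_from_camera'],3),im['fx'],im['cx'],im['cy'])
plan([482,-147,260],-9.5,11)
E
```

```text
[[ 1.0000e-03  9.6500e-01  2.6100e-01  6.5717e+01]
 [ 1.0000e+00 -1.0000e-03  0.0000e+00 -5.8000e-01]
 [ 1.0000e-03  2.6100e-01 -9.6500e-01 -1.4304e+02]
 [ 0.0000e+00  0.0000e+00  0.0000e+00  1.0000e+00]] 369.65180074356016 316.3295144761112 233.54540851019348
clk 1.05 at [ 223.  -583.8  231.3] jaw 110.9 dist [259.  436.8  28.7] da 59.6
-3.62 2.87 -0.26 -0.000 -0.000 -0.095; -3.87 2.52 -0.26 -0.000 -0.000 -0.095; -4.09 2.14 -0.26 -0.000 -0.000 -0.095; -4.28 1.74 -0.26 -0.000 -0.000 -0.095; -4.42 1.33 -0.26 -0.000 -0.000 -0.095; -4.53 0.91 -0.26 -0.000 -0.000 -0.095; -4.59 0.48 -0.26 -0.000 -0.000 -0.095; -4.62 0.04 -0.26 -0.000 -0.000 -0.095; -4.60 -0.40 -0.26 -0.000 -0.000 -0.095; -4.54 -0.83 -0.26 -0.000 -0.000 -0.095; -4.44 -1.25 -0.26 -0.000 -0.000 -0.095
```

>>> move_arm(deltas="-3.62 2.87 -0.26 0 0 -0.095; -3.87 2.52 -0.26 0 0 -0.095; -4.09 2.14 -0.26 0 0 -0.095; -4.28 1.74 -0.26 0 0 -0.095; -4.42 1.33 -0.26 0 0 -0.095; -4.53 0.91 -0.26 0 0 -0.095; -4.59 0.48 -0.26 0 0 -0.095; -4.62 0.04 -0.26 0 0 -0.095; -4.60 -0.40 -0.26 0 0 -0.095; -4.54 -0.83 -0.26 0 0 -0.095; -4.44 -1.25 -0.26 0 0 -0.095; 0 0 0 0 0 0", grip=5.0)

```text
clock: 2.55
position: [482.5, -144.3, 260.1]
ee_rot: [-0.65, 0.76, -0.0, 0.0]
contact_force: [-0.2, -0.1, -0.5]
gripper_width: 50.0
```

Run:
```python
from h import *
im,Rm,t=cam('wrist'); s=telemetry.read_state(); print(s['clock'],s['position'],jaw(s['ee_rot']),s['gripper_width'])
W=cloud(im,Rm,t); np.savez('w1.npz',pix=im['pixels'],W=W); cv2.imwrite('pics/w1.png',im['pixels'])
z=W[...,2]; near=np.hypot(W[...,0]-482,W[...,1]+147)<75
for lo,hi in [(-8,8),(20,32),(40,51),(55,65),(68,80)]:
    P=W[near&(z>lo)&(z<hi)]; print(lo,hi,len(P),np.median(P,0).round(1),cv2.minAreaRect(P[:,:2].astype(np.float32)) if len(P)>5 else '')
```

```text
2.6 [ 481.59275044 -145.35071967  259.9289386 ] 170.8995190175058 49.86898300757832
-8 8 8938 [ 4.747e+02 -1.537e+02  4.000e-01] ((481.9017333984375, -146.8301544189453), (149.45140075683594, 149.343994140625), 34.28290939331055)
20 32 2380 [ 479.9 -175.4   26.4] ((483.3408508300781, -147.46385192871094), (100.0337142944336, 60.16032409667969), 80.69278717041016)
40 51 1123 [ 483.  -151.1   46.2] ((485.5513916015625, -146.14364624023438), (54.32508850097656, 54.1733512878418), 84.21417999267578)
55 65 808 [ 488.9 -155.4   60. ] ((485.4613037109375, -147.30828857421875), (45.88101577758789, 46.054073333740234), 0.12606675922870636)
68 80 759 [ 483.7 -146.8   74.2] ((483.6588134765625, -146.29347229003906), (33.42668533325195, 32.90068817138672), 34.34189987182617)
```

View pics/w1.png

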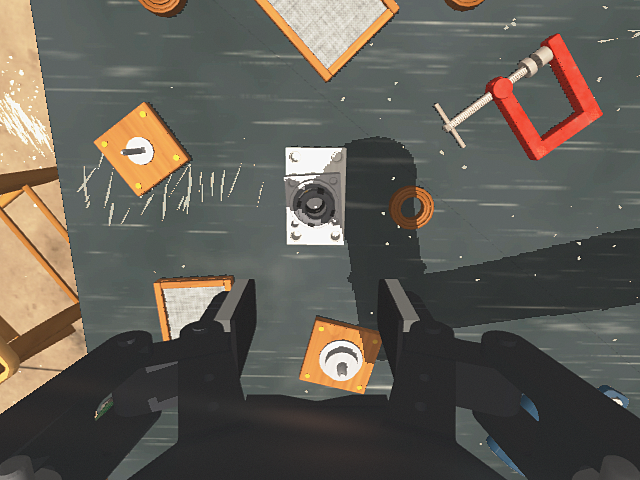

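The wrist view shows the pile at (315,200), the pin stand at (141,149), the bearing rest at (341,358) and part of the square tray at (195,305). I'll repeat the measurement now that the arm has settled, and include the stands.

```bash
cat >> h.py <<'E'
def rect(W,c,r,lo,hi,extra=None):
    z=W[...,2]; m=(np.hypot(W[...,0]-c[0],W[...,1]-c[1])<r)&(z>lo)&(z<hi)
    if extra is not None: m&=extra
    P=W[m]; 
    if len(P)<6: return len(P)
    q=cv2.minAreaRect(P[:,:2].astype(np.float32)); return len(P),np.round(q[0],1),np.round(q[1],1),round(q[2],1),'mean',P.mean(0).round(1)
E
python3 - <<'E'
from h import *
im,Rm,t=cam('wrist'); s=telemetry.read_state(); print(s['clock'],s['position'],jaw(s['ee_rot']),s['contact_force'])
W=cloud(im,Rm,t)
for lo,hi in [(20,32),(40,51),(55,65),(68,80)]: print(lo,rect(W,(482,-147),75,lo,hi))
hsv=cv2.cvtColor(im['pixels'],cv2.COLOR_BGR2HSV); wood=cv2.inRange(hsv,(5,100,80),(22,255,255))>0
print('pin wood',rect(W,(653,-222),60,5,18,wood)); 
for lo,hi in [(20,35),(35,48),(45,60)]: print('pin',rect(W,(653,-222),12,lo,hi))
print('washer',rect(W,(653,-222),20,8,20,hsv[...,1]<60))
print('rest wood',rect(W,(483,51),70,5,18,wood)); print('shoulder',rect(W,(483,51),30,24,32)); print('spig',rect(W,(483,51),30,38,52))
plan([483.7,-146.3,120],-7,3)
E
```

```text
2.65 [ 481.01736936 -146.13179707  259.86783374] 170.80664545102897 [-0.35960964 -0.74497286  0.28583175]
20 (2416, array([ 483.5, -147.6]), array([100.3,  60.1]), 80.6, 'mean', array([ 479.8, -156.3,   26.5]))
40 (1134, array([ 485.6, -146.1]), array([54.6, 54. ]), 84.2, 'mean', array([ 484.8, -149. ,   45.8]))
55 (804, array([ 485.4, -147.1]), array([45.8, 46.4]), 4.3, 'mean', array([ 486.9, -152.3,   59.9]))
68 (758, array([ 483.5, -146.4]), array([33.2, 32.9]), 3.8, 'mean', array([ 483.6, -146.5,   74. ]))
pin wood (4055, array([ 655. , -221.9]), array([71.1, 70.4]), 25.6, 'mean', array([ 652.7, -222.8,   12.2]))
pin (47, array([ 653.3, -221.6]), array([5.9, 3.1]), 82.9, 'mean', array([ 652.9, -221.7,   27.6]))
pin (50, array([ 653.6, -222.4]), array([3.7, 6.2]), 22.6, 'mean', array([ 652.9, -221.8,   42.5]))
pin (35, array([ 654.5, -221.9]), array([4.7, 4.6]), 81.9, 'mean', array([ 653.9, -221.8,   48.3]))
washer (504, array([ 654.6, -221.7]), array([26.3, 27.9]), 80.9, 'mean', array([ 653.8, -221.9,   14.5]))
rest wood (2961, array([484.5,  51.9]), array([85.4, 84.1]), 66.4, 'mean', array([484. ,  46.6,  11.9]))
shoulder (670, array([484.5,  52.1]), array([37.5, 37.9]), 5.3, 'mean', array([484.5,  49.9,  28.1]))
spig (84, array([484.,  51.]), array([ 8.4, 10.7]), 62.6, 'mean', array([484.3,  50.1,  43. ]))
clk 2.65 at [ 481.  -146.1  259.9] jaw 170.81 dist [   2.7   -0.2 -139.9] da 2.19
-0.01 -0.09 4.66 0.000 -0.000 -0.013; -0.01 -0.09 4.66 0.000 -0.000 -0.013; -0.01 -0.09 4.66 0.000 -0.000 -0.013
```

>>> move_arm(deltas="0 -0.09 4.66 0 0 -0.013; 0 -0.09 4.66 0 0 -0.013; 0 -0.09 4.66 0 0 -0.013; 0 0 0 0 0 0; 0 0 0 0 0 0", grip=5.0)

```text
clock: 3.28
position: [484.8, -147.6, 121.8]
ee_rot: [-0.662, 0.749, -0.001, 0.001]
contact_force: [-0.8, 0.3, -0.1]
gripper_width: 49.7
```

Run:
```python
from h import *
im,Rm,t=cam('wrist'); cv2.imwrite('pics/w2.png',im['pixels']); W=cloud(im,Rm,t)
d=im['range_z']; v,u=np.mgrid[0:480,0:640]; T=np.array(im['tool_from_camera'])
P=np.stack([(u-im['cx'])/im['fx']*d,-(v-im['cy'])/im['fy']*d,-d],-1)@T[:3,:3].T+T[:3,3]
f=(abs(P[...,0])<14)&(P[...,2]>-40)&(P[...,2]<15)&(abs(P[...,1])>20)&(abs(P[...,1])<50)&(d>0)
for sg in (-1,1):
    Q=P[f&(P[...,1]*sg>0)]; print(sg,len(Q),Q.min(0).round(1),Q.max(0).round(1))
print(rect(W,(483.6,-146.4),30,68,80))
plan([483.6,-146.4,64],-6,1)
```

```text
-1 2318 [-10.8 -39.  -40. ] [ 12.3 -24.9  -1.9]
1 2313 [-10.7  24.3 -40. ] [12.5 38.5 -2.7]
(2123, array([ 483.8, -146.5]), array([33.1, 34. ]), 27.1, 'mean', array([ 483.5, -146.8,   73.7]))
clk 3.33 at [ 485.2 -147.4  122.3] jaw 172.98 dist [ -1.6   1.  -58.3] da 1.02
-0.08 0.20 5.83 -0.004 -0.000 -0.018
```

View pics/w2.png

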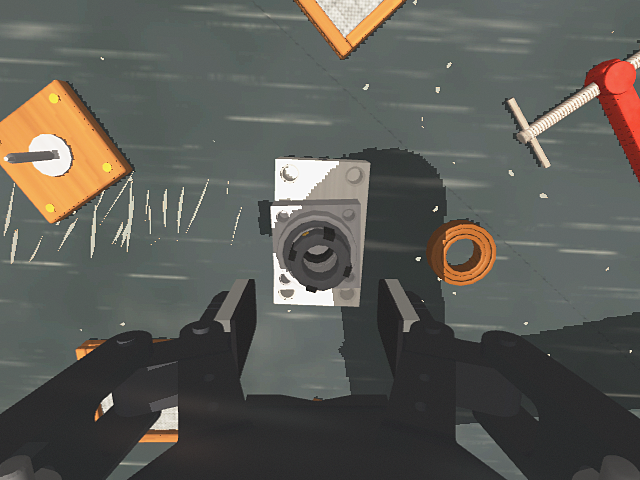

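The nut shows at (317,257), between the fingers. The fingertips are 2 mm behind the TCP at this opening. Descending now.

>>> move_arm(deltas="-0.04 0.08 3 0 0 -0.01; 0 0 2 0 0 0; 0 0 0 0 0 0; 0 0 0 0 0 0")

```text
clock: 3.82
position: [484.5, -146.5, 72.0]
ee_rot: [-0.667, 0.745, -0.001, 0.001]
contact_force: [-0.1, 0.5, 1.1]
gripper_width: 49.8
```

Run:
```python
from h import *
s=telemetry.read_state(); print(s['position'],jaw(s['ee_rot']),s['contact_force'])
im,Rm,t=cam('wrist'); W=cloud(im,Rm,t); print(rect(W,(483.6,-146.4),30,68,80))
plan([483.6,-146.4,62],-6,1)
```

```text
[ 484.48288106 -146.46364365   71.99714168] 173.60074378021278 [-0.09819194  0.500263    1.11550383]
(3932, array([ 483.1, -145.7]), array([35.4, 54.3]), 84.9, 'mean', array([ 483.5, -147. ,   73.8]))
clk 3.88 at [ 484.4 -146.4   71.9] jaw 173.6 dist [-0.8  0.  -9.9] da 0.4
0.01 0.09 0.99 -0.004 0.000 -0.007
```

>>> move_arm(deltas="0 0.05 0.98 0 0 0; 0 0 0 0 0 0; 0 0 0 0 0 0")

```text
clock: 4.25
position: [482.5, -146.3, 60.3]
ee_rot: [-0.666, 0.746, 0.0, -0.0]
contact_force: [-0.0, -0.3, -0.2]
gripper_width: 50.0
```

>>> move_arm(deltas="0 0 0 0 0 0; 0 0 0 0 0 0; 0 0 0 0 0 0; 0 0 0 0 0 0; 0 0 0 0 0 0; 0 0 0 0 0 0", grip=2.5)

```text
clock: 5.0
position: [482.8, -146.3, 60.9]
ee_rot: [-0.667, 0.745, -0.0, 0.0]
contact_force: [-1.6, 0.7, 5.6]
gripper_width: 31.7
```

>>> move_arm(deltas="0 0 -1 0 0 0; 0 0 -2 0 0 0; 0 0 -3 0 0 0; 0 0 0 0 0 0; 0 0 0 0 0 0")

```text
clock: 5.62
position: [481.9, -146.1, 119.8]
ee_rot: [-0.666, 0.746, 0.001, -0.0]
contact_force: [0.3, -0.1, -1.2]
gripper_width: 31.8
```

```bash
cat >> h.py <<'E'
def toolcloud(im):
    d=im['range_z']; v,u=np.mgrid[0:480,0:640]; T=np.array(im['tool_from_camera'])
    P=np.stack([(u-im['cx'])/im['fx']*d,-(v-im['cy'])/im['fy']*d,-d],-1)@T[:3,:3].T+T[:3,3]; P[d==0]=np.nan; return P
E
python3 - <<'E'
from h import *
s=telemetry.read_state(); print(s['position'],jaw(s['ee_rot']),s['contact_force'],s['gripper_width'])
im,Rm,t=cam('wrist'); W=cloud(im,Rm,t); cv2.imwrite('pics/w3.png',im['pixels'])
P=toolcloud(im); m=(abs(P[...,1])<19)&(abs(P[...,0])<40)&(P[...,2]<5)&(P[...,2]>-30)
Q=P[m]; print(len(Q),np.percentile(Q,[1,50,99],axis=0).round(1))
h=np.histogram(Q[:,2],bins=np.arange(-30,6,1)); print(dict(zip(h[1],h[0])))
for lo,hi in [(20,32),(40,51),(55,65)]: print(lo,rect(W,(484,-147),75,lo,hi))
E
```

```text
[ 481.86560492 -146.14286355  119.8085357 ] 173.5581041636469 [ 0.29326284 -0.09191772 -1.17848115] 31.787386087249367
6179 [[-15.9 -18.2 -29.3]
 [  3.5  -0.1 -13.1]
 [ 16.5  18.1  -1. ]]
{np.int64(-30): np.int64(80), np.int64(-29): np.int64(63), np.int64(-28): np.int64(76), np.int64(-27): np.int64(66), np.int64(-26): np.int64(64), np.int64(-25): np.int64(58), np.int64(-24): np.int64(69), np.int64(-23): np.int64(63), np.int64(-22): np.int64(48), np.int64(-21): np.int64(61), np.int64(-20): np.int64(57), np.int64(-19): np.int64(56), np.int64(-18): np.int64(63), np.int64(-17): np.int64(46), np.int64(-16): np.int64(62), np.int64(-15): np.int64(484), np.int64(-14): np.int64(1911), np.int64(-13): np.int64(1088), np.int64(-12): np.int64(290), np.int64(-11): np.int64(174), np.int64(-10): np.int64(161), np.int64(-9): np.int64(175), np.int64(-8): np.int64(145), np.int64(-7): np.int64(158), np.int64(-6): np.int64(144), np.int64(-5): np.int64(123), np.int64(-4): np.int64(112), np.int64(-3): np.int64(126), np.int64(-2): np.int64(96), np.int64(-1): np.int64(42), np.int64(0): np.int64(16), np.int64(1): np.int64(2), np.int64(2): np.int64(0), np.int64(3): np.int64(0), np.int64(4): np.int64(0)}
20 (4540, array([ 483.4, -147.5]), array([100.6,  60.2]), 80.7, 'mean', array([ 477.7, -170.5,   26.5]))
40 (2516, array([ 485.4, -147.5]), array([51.9, 54.1]), 83.9, 'mean', array([ 484.2, -156.3,   45.5]))
55 (2625, array([ 485.9, -148. ]), array([46.6, 44.1]), 27.1, 'mean', array([ 485.5, -154.2,   59.8]))
```

View pics/w3.png

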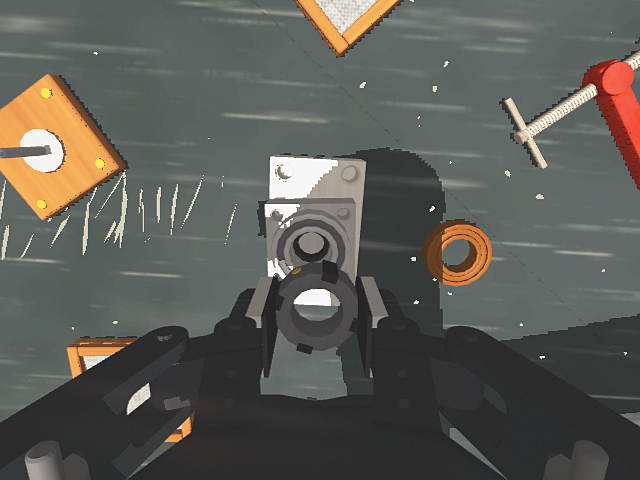

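The nut is held level between the pads at (317,310), and the bearing is still in place. Next I'll find the nut's centre in the tool frame and plan to the pin.

```bash
cat >> h.py <<'E'
def held(im,lo,hi,yw=19):
    P=toolcloud(im); m=(abs(P[...,1])<yw)&(abs(P[...,0])<45)&(P[...,2]<hi)&(P[...,2]>lo)
    n,l,st,_=cv2.connectedComponentsWithStats(m.astype(np.uint8)); k=1+np.argmax(st[1:,4]); Q=P[l==k]
    r=cv2.minAreaRect(Q[:,:2].astype(np.float32)); c=cv2.minEnclosingCircle(Q[:,:2].astype(np.float32))
    A=np.c_[Q[:,:2],np.ones(len(Q))]; co=np.linalg.lstsq(A,Q[:,2],rcond=None)[0]
    print('held',len(Q),'rect',np.round(r[0],1),np.round(r[1],1),round(r[2],1),'circ',np.round(c[0],1),round(c[1],1),'z med',np.median(Q[:,2]).round(1),'slopes',co.round(3))
def target(obj_xy,off,ja):
    # TCP xy such that held offset (tool x,y) lies over obj_xy, jaw angle ja (deg, same branch as current)
    s=telemetry.read_state(); a=jaw(s['ee_rot']); th=np.radians(a+(ja-a+90)%180-90)
    y=np.array([np.cos(th),np.sin(th)]); x=np.array([-y[1],y[0]])  # x = y x z(down)
    x=np.cross([y[0],y[1],0],[0,0,-1])[:2]
    return np.array(obj_xy)-off[0]*x-off[1]*y
E
python3 - <<'E'
from h import *
im,Rm,t=cam('wrist'); held(im,-15.6,-12.2); held(im,-14.8,-12.8)
W=cloud(im,Rm,t)
print(rect(W,(654.5,-222),20,8,20,cv2.cvtColor(im['pixels'],cv2.COLOR_BGR2HSV)[...,1]<60),rect(W,(654.5,-222),10,44,60))
xy=target((654.5,-222),(0.5,0),-6); print(xy); plan([*xy,125],-6,5)
E
```

```text
held 3361 rect [-0.5 -0.2] [35.8 34.3] 8.5 circ [0.6 1.4] 20.8 z med -13.3 slopes [-2.0000e-03 -3.0000e-03 -1.3362e+01]
held 2661 rect [-0.2 -0.2] [33.9 33. ] 76.4 circ [-0.9  0. ] 18.3 z med -13.5 slopes [-1.0000e-03 -1.0000e-03 -1.3516e+01]
(1313, array([ 655.1, -221.8]), array([27.4, 28.9]), 57.0, 'mean', array([ 653.5, -221.8,   14.6])) (85, array([ 653.1, -221.2]), array([5.9, 3.4]), 73.3, 'mean', array([ 653.1, -221.3,   46.6]))
[ 654.55226423 -221.50273905]
clk 5.72 at [ 481.7 -146.2  119.3] jaw 173.56 dist [172.9 -75.3   5.7] da 0.44
1.11 -3.60 -0.12 0.000 -0.000 -0.002; 1.11 -3.60 -0.12 0.000 -0.000 -0.002; 1.12 -3.60 -0.12 0.000 -0.000 -0.002; 1.13 -3.60 -0.12 0.000 -0.000 -0.002; 1.13 -3.60 -0.12 0.000 -0.000 -0.002
```

>>> move_arm(deltas="1.11 -3.6 -0.1 0 0 0; 1.11 -3.6 -0.1 0 0 0; 1.12 -3.6 -0.1 0 0 0; 1.13 -3.6 -0.1 0 0 0; 1.13 -3.6 -0.1 0 0 0; 0 0 0 0 0 0; 0 0 0 0 0 0; 0 0 0 0 0 0")

```text
clock: 6.72
position: [654.2, -221.6, 125.0]
ee_rot: [-0.667, 0.745, 0.001, -0.0]
contact_force: [0.2, -0.1, -1.0]
gripper_width: 31.2
```

Run:
```python
from h import *
s=telemetry.read_state(); print(s['position'],s['gripper_width'])
im,Rm,t=cam('wrist'); W=cloud(im,Rm,t); cv2.imwrite('pics/w4.png',im['pixels'])
hsv=cv2.cvtColor(im['pixels'],cv2.COLOR_BGR2HSV); wood=cv2.inRange(hsv,(5,100,80),(22,255,255))>0
print('tray',rect(W,(641,-31),75,11,20,wood)); print(rect(W,(654.5,-222),60,5,18,wood))
plan([654.5,-222,22],-6,5)
```

```text
[ 654.17569112 -221.60198752  125.03108565] 31.214706176198106
tray 0
(7139, array([ 655.3, -222.1]), array([69.9, 69.7]), 25.6, 'mean', array([ 654.3, -228.2,   12.3]))
clk 6.78 at [ 654.4 -221.6  125.4] jaw 173.6 dist [ 1.000e-01 -4.000e-01 -1.034e+02] da 0.4
0.01 -0.00 2.07 0.000 0.000 -0.001; 0.01 -0.00 2.07 0.000 0.000 -0.001; 0.01 -0.00 2.07 0.000 0.000 -0.001; 0.01 -0.00 2.07 0.000 0.000 -0.001; 0.01 -0.00 2.07 0.000 0.000 -0.001
```

View pics/w4.png

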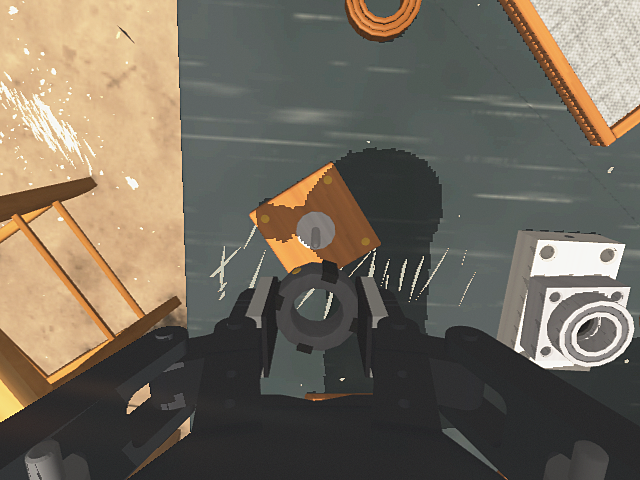

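The nut is centred over the stand, with the pin at (316,235) lining up with the bore at (317,305). Lowering in stages.

>>> move_arm(deltas="0.02 0 3 0 0 0; 0.02 0 3 0 0 0; 0 0 2.4 0 0 0; 0 0 1.5 0 0 0; 0 0 0.5 0 0 0; 0 0 0 0 0 0; 0 0 0 0 0 0")

```text
clock: 7.65
position: [655.9, -222.6, 22.6]
ee_rot: [-0.666, 0.746, -0.001, 0.001]
contact_force: [0.1, 0.6, -1.0]
gripper_width: 31.5
```

Run:
```python
from h import *
s=telemetry.read_state(); print(s['position'],s['gripper_width'],s['contact_force'])
im,Rm,t=cam('wrist'); cv2.imwrite('pics/w5.png',im['pixels']); held(im,-14.8,-12.8)
```

```text
[ 655.88461467 -222.58786246   22.57608883] 31.549760758888475 [ 0.05892147  0.60278857 -1.02133344]
held 2533 rect [-0.6 -0.3] [31.8 35.2] 90.0 circ [-0.7 -0.7] 18.1 z med -13.4 slopes [-0.0000e+00  1.0000e-03 -1.3489e+01]
```

View pics/w5.png

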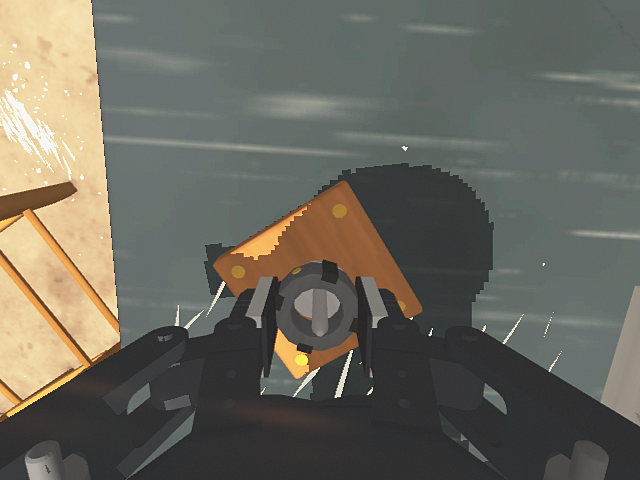

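The pin is coming up through the bore at (320,300). I'll lower the last 8 mm slowly.

>>> move_arm(deltas="0 0 0.3 0 0 0; 0 0 0.25 0 0 0; 0 0 0.15 0 0 0; 0 0 0 0 0 0; 0 0 0 0 0 0")

```text
clock: 8.32
position: [655.0, -222.4, 15.0]
ee_rot: [-0.666, 0.746, -0.0, -0.0]
contact_force: [-2.9, 1.4, 5.8]
gripper_width: 31.6
```

>>> move_arm(deltas="0 0 0 0 0 0; 0 0 0 0 0 0; 0 0 0 0 0 0; 0 0 -2 0 0 0; 0 0 -4 0 0 0; 0 0 -4 0 0 0; 0 0 0 0 0 0", grip=6.0)

```text
clock: 9.2
position: [658.1, -223.1, 120.9]
ee_rot: [-0.667, 0.745, -0.005, 0.003]
contact_force: [-0.3, 0.3, -0.3]
gripper_width: 59.8
```

Run:
```python
from h import *
s=telemetry.read_state(); print(s['position'],s['gripper_width'],s['contact_force'])
im,Rm,t=cam('wrist'); cv2.imwrite('pics/w6.png',im['pixels']); W=cloud(im,Rm,t)
print(rect(W,(654.5,-222),30,24,31)); print(rect(W,(485,-147),40,55,64))
plan([485.4,-147.2,125],-6,5)
```

```text
[ 658.13707205 -223.12758661  120.87648557] 59.83879467550899 [-0.32605444  0.28076039 -0.34253521]
(1402, array([ 655.5, -222.2]), array([33.2, 33.2]), 29.4, 'mean', array([ 655.3, -222.7,   28. ]))
(3322, array([ 488.5, -147.2]), array([41.8, 47.3]), 6.2, 'mean', array([ 488.6, -148.6,   59.3]))
clk 9.25 at [ 656.5 -222.7  118. ] jaw 173.59 dist [-171.1   75.5    7. ] da 0.41
-1.12 3.57 -0.16 -0.001 -0.000 -0.001; -1.12 3.57 -0.16 -0.001 -0.000 -0.001; -1.13 3.57 -0.15 -0.001 -0.000 -0.001; -1.13 3.56 -0.15 -0.001 -0.000 -0.001; -1.14 3.56 -0.14 -0.001 -0.000 -0.001
```

View pics/w6.png

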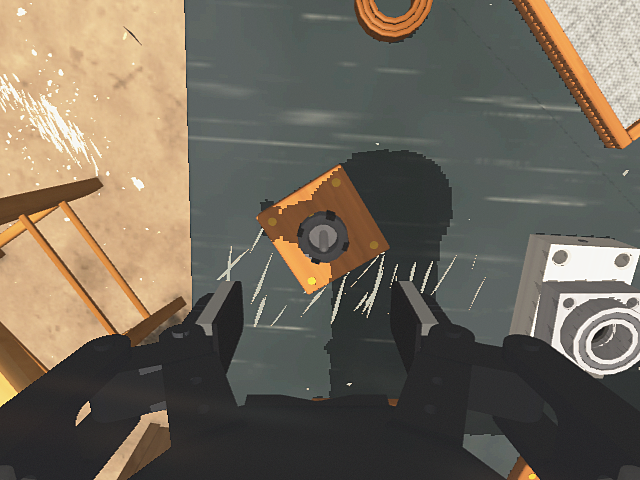

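The nut lies on the washer with its top at 28 mm and its centre about 1 mm from the stand's. Back to the pile for the bearing.

>>> move_arm(deltas="-1.1 3.57 -0.1 0 0 0; -1.12 3.57 -0.1 0 0 0; -1.13 3.57 -0.1 0 0 0; -1.13 3.56 -0.1 0 0 0; -1.14 3.56 0 0 0 0; 0 0 0 0 0 0; 0 0 0 0 0 0; 0 0 0 0 0 0", grip=6.2)

```text
clock: 10.25
position: [485.1, -146.9, 118.2]
ee_rot: [-0.666, 0.746, -0.0, 0.0]
contact_force: [-0.7, -0.3, 0.7]
gripper_width: 62.2
```

Run:
```python
from h import *
s=telemetry.read_state(); print(s['position'],s['gripper_width'],s['contact_force'])
im,Rm,t=cam('wrist'); W=cloud(im,Rm,t)
for lo,hi in [(20,32),(40,51),(55,65)]: print(lo,rect(W,(484,-147),65,lo,hi))
P=toolcloud(im); m=(abs(P[...,0])<14)&(abs(P[...,1])<50)&(P[...,2]>-40)&(P[...,2]<15); print(P[m].max(0),P[m&(P[...,1]<0)].max(0))
plan([485.4,-147.2,48],-6,1)
```

```text
[ 485.09699836 -146.87804561  118.15753814] 62.169816055154506 [-0.71717636 -0.32710318  0.68737665]
20 (5280, array([ 483.5, -147.4]), array([100.7,  60.1]), 80.6, 'mean', array([ 479.8, -162.1,   26.4]))
40 (3030, array([ 485.6, -146.1]), array([54.7, 54.3]), 84.3, 'mean', array([ 485. , -151.1,   45.6]))
55 (3734, array([ 485.6, -147.1]), array([46.3, 46.2]), 15.8, 'mean', array([ 485.3, -147.8,   59.7]))
[12.5715826  44.45405175 -5.29828251] [ 12.5715826  -30.82168921  -5.29828251]
clk 10.3 at [ 485.  -146.9  118.1] jaw 173.56 dist [  0.4  -0.3 -70.1] da 0.44
0.02 -0.05 7.01 -0.000 -0.000 -0.008
```

>>> move_arm(deltas="0.03 -0.05 4 0 0 -0.008; 0 0 2.4 0 0 0; 0 0 0.8 0 0 0; 0 0 0 0 0 0; 0 0 0 0 0 0; 0 0 0 0 0 0")

```text
clock: 11.05
position: [485.4, -147.0, 47.2]
ee_rot: [-0.669, 0.743, -0.001, 0.001]
contact_force: [0.1, -0.6, -0.0]
gripper_width: 62.6
```

Run:
```python
from h import *
plan([485.6,-147.1,46],-6,1)
```

```text
clk 11.05 at [ 485.4 -147.    47.2] jaw 174.05 dist [ 0.2 -0.1 -1.2] da -0.05
0.00 -0.02 0.12 -0.002 0.000 0.001
```

>>> move_arm(deltas="0 0 0.1 0 0 0; 0 0 0 0 0 0; 0 0 0 0 0 0; 0 0 0 0 0 0; 0 0 0 0 0 0; 0 0 0 0 0 0", grip=3.8)

```text
clock: 11.8
position: [485.2, -147.0, 46.9]
ee_rot: [-0.67, 0.743, -0.001, 0.001]
contact_force: [-1.8, 1.3, 8.6]
gripper_width: 44.5
```

>>> move_arm(deltas="0 0 -1 0 0 0; 0 0 -2.5 0 0 0; 0 0 -3.5 0 0 0; 0 0 0 0 0 0; 0 0 0 0 0 0; 0 0 0 0 0 0")

```text
clock: 12.55
position: [483.7, -147.0, 114.2]
ee_rot: [-0.669, 0.743, 0.001, -0.001]
contact_force: [-0.7, -0.2, -1.9]
gripper_width: 44.4
```

Run:
```python
from h import *
s=telemetry.read_state(); print(s['position'],s['gripper_width'],s['contact_force'])
im,Rm,t=cam('wrist'); W=cloud(im,Rm,t); cv2.imwrite('pics/w7.png',im['pixels'])
for lo,hi in [(20,32),(40,51)]: print(lo,rect(W,(484,-147),65,lo,hi))
held(im,-17.5,-10,25); held(im,-15.2,-12.2,25)
plan([484.5,52,125],-6,5)
```

```text
[ 483.70200908 -146.95273763  114.18629944] 44.39754943008171 [-0.66685239 -0.22391161 -1.94344209]
20 (4915, array([ 483.6, -147.6]), array([100.4,  60.4]), 80.7, 'mean', array([ 478.7, -167.9,   26.4]))
40 (4291, array([ 485.6, -146. ]), array([54.8, 54.3]), 84.2, 'mean', array([ 484.9, -156.8,   46. ]))
held 8098 rect [0.1 1.2] [49.7 47.1] 84.2 circ [ 2.6 -0. ] 26.6 z med -12.9 slopes [-1.0000e-03 -2.0000e-03 -1.2878e+01]
held 6223 rect [-0.1 -1.5] [46.9 49.3] 7.9 circ [2.7 0. ] 26.4 z med -13.1 slopes [-2.0000e-03 -1.0000e-03 -1.3143e+01]
clk 12.6 at [ 483.8 -147.   114.2] jaw 174.03 dist [  0.7 199.   10.8] da -0.03
-3.96 0.40 -0.22 0.001 -0.000 0.000; -3.96 0.40 -0.22 0.001 -0.000 0.000; -3.96 0.40 -0.22 0.001 -0.000 0.000; -3.96 0.40 -0.22 0.001 -0.000 0.000; -3.96 0.40 -0.22 0.001 -0.000 0.000
```

View pics/w7.png

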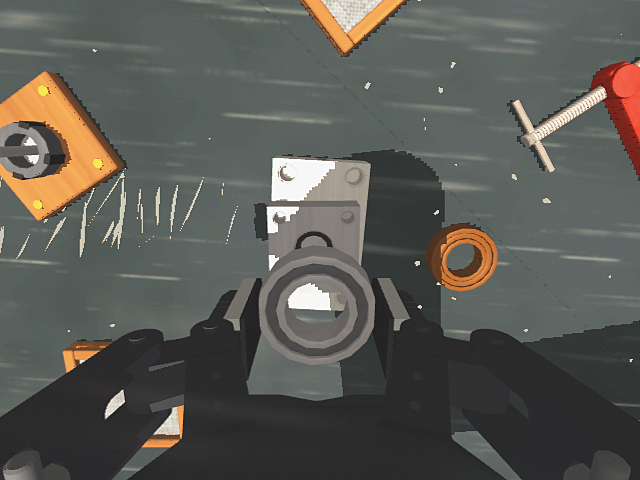

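The bearing is held level at (317,303), and the cap and housing haven't moved. On to the rest.

>>> move_arm(deltas="-3.96 0.4 -0.2 0 0 0; -3.96 0.4 -0.2 0 0 0; -3.96 0.4 -0.2 0 0 0; -3.96 0.4 0 0 0 0; -3.96 0.4 0 0 0 0; 0 0 0 0 0 0; 0 0 0 0 0 0; 0 0 0 0 0 0")

```text
clock: 13.6
position: [485.0, 51.1, 120.9]
ee_rot: [-0.669, 0.743, 0.0, -0.001]
contact_force: [-0.6, 0.9, -1.3]
gripper_width: 44.8
```

Run:
```python
from h import *
s=telemetry.read_state(); print(s['position'],s['gripper_width'],s['contact_force'])
im,Rm,t=cam('wrist'); W=cloud(im,Rm,t)
hsv=cv2.cvtColor(im['pixels'],cv2.COLOR_BGR2HSV); wood=cv2.inRange(hsv,(5,100,80),(22,255,255))>0
print('rest wood',rect(W,(483,51),70,5,18,wood)); print('shoulder',rect(W,(483,51),30,24,32)); print('spig',rect(W,(483,51),15,40,52))
print('tray',rect(W,(641,-31),80,11,20,wood)); held(im,-15.2,-12.2,25)
plan([484.5,52,37],-6,4)
```

```text
[485.00611114  51.13116313 120.93476065] 44.778411130029674 [-0.6138468   0.92431325 -1.27553504]
rest wood (7146, array([485. ,  52.7]), array([84.5, 84.1]), 66.1, 'mean', array([483.8,  39.1,  12.3]))
shoulder (1548, array([484.3,  46.9]), array([26.7, 37.3]), 83.0, 'mean', array([484.2,  46.1,  28.3]))
spig (111, array([484.8,  49.8]), array([ 5.1, 10.1]), 85.3, 'mean', array([484.6,  49.5,  43.2]))
tray (6242, array([641.8, -29.8]), array([88. , 89.7]), 83.6, 'mean', array([637.5, -29.8,  15. ]))
held 6170 rect [ 0.  -0.2] [46.8 46.9] 7.6 circ [0.9 1.2] 26.1 z med -13.1 slopes [-1.0000e-03 -2.0000e-03 -1.3149e+01]
clk 13.65 at [485.1  51.1 121.1] jaw 173.96 dist [ -0.6   0.9 -84.1] da 0.04
-0.02 0.02 2.10 0.000 -0.000 -0.000; -0.02 0.02 2.10 0.000 -0.000 -0.000; -0.02 0.02 2.10 0.000 -0.000 -0.000; -0.02 0.02 2.10 0.000 -0.000 -0.000
```

Square tray: (641.8, -29.8), sides at 83.6°. Lowering the bearing.

>>> move_arm(deltas="-0.02 0.02 3 0 0 0; -0.02 0.02 3 0 0 0; -0.02 0.02 1.5 0 0 0; -0.02 0 0.9 0 0 0; 0 0 0 0 0 0; 0 0 0 0 0 0")

```text
clock: 14.4
position: [485.4, 52.9, 38.0]
ee_rot: [-0.669, 0.743, -0.0, 0.001]
contact_force: [0.4, -0.2, -0.9]
gripper_width: 44.7
```

Run:
```python
from h import *
s=telemetry.read_state(); print(s['position'],s['gripper_width'],s['contact_force'])
im,Rm,t=cam('wrist'); cv2.imwrite('pics/w8.png',im['pixels']); held(im,-15.2,-12.2,25)
```

```text
[485.39600645  52.91545205  37.96149778] 44.65701771582104 [ 0.41232698 -0.22405996 -0.90020144]
held 6230 rect [ 0.2 -1.7] [46.7 49.3] 8.7 circ [3. 0.] 26.4 z med -13.1 slopes [-2.0000e-03 -1.0000e-03 -1.3144e+01]
```

View pics/w8.png

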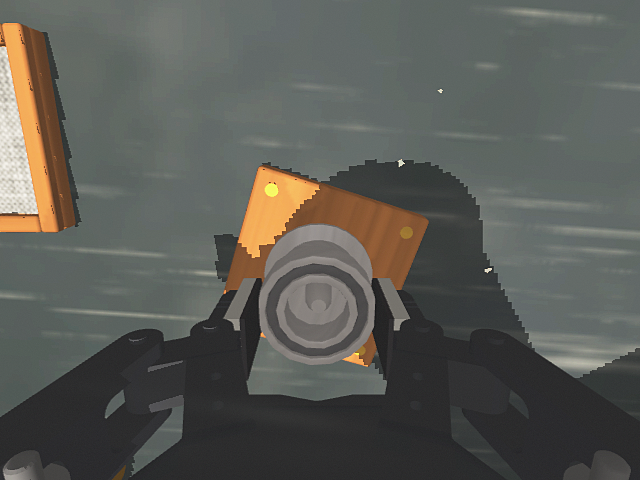

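The spigot tip shows inside the bore at (319,303). I'll lower the last 9 mm.

>>> move_arm(deltas="0 0 0.4 0 0 0; 0 0 0.3 0 0 0; 0 0 0.15 0 0 0; 0 0 0 0 0 0; 0 0 0 0 0 0")

```text
clock: 15.08
position: [484.7, 52.8, 29.0]
ee_rot: [-0.669, 0.743, 0.0, -0.0]
contact_force: [-1.4, -0.1, 3.3]
gripper_width: 44.8
```

>>> move_arm(deltas="0 0 0 0 0 0; 0 0 0 0 0 0; 0 0 0 0 0 0; 0 0 -2 0 0 0; 0 0 -4 0 0 0; 0 0 -3.5 0 0 0; 0 0 0 0 0 0; 0 0 0 0 0 0", grip=6.5)

```text
clock: 16.08
position: [484.2, 52.7, 123.3]
ee_rot: [-0.669, 0.743, 0.0, -0.0]
contact_force: [0.3, -0.6, -0.3]
gripper_width: 64.6
```

Run:
```python
from h import *
s=telemetry.read_state(); print(s['position'],s['gripper_width'],s['contact_force'])
im,Rm,t=cam('wrist'); cv2.imwrite('pics/w9.png',im['pixels']); W=cloud(im,Rm,t)
print(rect(W,(484.5,52),35,37,45)); print('spig',rect(W,(484.5,52),9,43,50))
plan([485.6,-146.1,120],-5.8,5)
```

```text
[484.21213286  52.70634597 123.28472899] 64.62104835857426 [ 0.32921486 -0.56668514 -0.31875407]
(3209, array([484.9,  52.7]), array([46.3, 46.1]), 7.4, 'mean', array([484.9,  52. ,  41.8]))
spig (144, array([484.9,  52. ]), array([8.6, 8.3]), 36.5, 'mean', array([484.9,  51.8,  45.5]))
clk 16.12 at [484.   52.6 122.8] jaw 174.02 dist [   1.6 -198.7   -2.8] da 0.18
3.95 -0.45 0.06 0.000 -0.000 -0.001; 3.95 -0.44 0.06 0.000 -0.000 -0.001; 3.95 -0.44 0.06 0.000 -0.000 -0.001; 3.95 -0.44 0.06 0.000 -0.000 -0.001; 3.95 -0.44 0.06 0.000 -0.000 -0.001
```

View pics/w9.png

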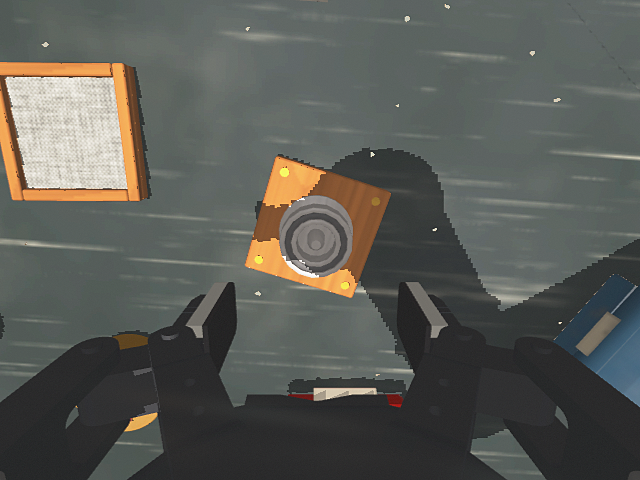

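The bearing sits flat with its top at 41.8 mm, centred on the spigot at (316,238). Now the cap.

>>> move_arm(deltas="3.95 -0.44 0 0 0 -0.001; 3.95 -0.44 0 0 0 -0.001; 3.95 -0.44 0 0 0 -0.001; 3.95 -0.44 0 0 0 0; 3.95 -0.44 0 0 0 0; 0 0 0 0 0 0; 0 0 0 0 0 0; 0 0 0 0 0 0", grip=7.2)

```text
clock: 17.12
position: [486.4, -145.1, 123.4]
ee_rot: [-0.671, 0.741, 0.0, -0.0]
contact_force: [0.6, 0.6, -0.3]
gripper_width: 72.1
```

Run:
```python
from h import *
s=telemetry.read_state(); print(s['position'],s['gripper_width'],s['contact_force'])
im,Rm,t=cam('wrist'); W=cloud(im,Rm,t)
for lo,hi in [(20,32),(40,51)]: print(lo,rect(W,(484,-147),65,lo,hi))
plan([485.6,-146.1,33.5],-5.8,3)
```

```text
[ 486.35241848 -145.05656466  123.37173145] 72.08112091475024 [ 0.643644    0.55858075 -0.29413554]
20 (5128, array([ 483.3, -147.5]), array([100.5,  60.3]), 80.7, 'mean', array([ 480. , -161.4,   26.4]))
40 (6629, array([ 485.6, -146. ]), array([54.8, 54.2]), 84.1, 'mean', array([ 485.5, -147.1,   45.9]))
clk 17.18 at [ 486.5 -145.   123.6] jaw 174.3 dist [ -0.9  -1.1 -90.1] da -0.1
0.04 0.02 3.00 0.000 -0.000 0.001; 0.04 0.03 3.00 0.000 -0.000 0.001; 0.04 0.03 3.00 0.000 -0.000 0.001
```

>>> move_arm(deltas="0.04 0.03 4.5 0 0 0; 0.04 0.03 3 0 0 0; 0.02 0.02 1.5 0 0 0; 0 0 0 0 0 0; 0 0 0 0 0 0; 0 0 0 0 0 0")

```text
clock: 17.92
position: [486.5, -146.7, 35.0]
ee_rot: [-0.671, 0.742, -0.001, 0.001]
contact_force: [-0.8, -1.0, 0.3]
gripper_width: 71.8
```

Run:
```python
from h import *
plan([485.6,-146.1,33.5],-5.8,1)
```

```text
clk 17.93 at [ 486.5 -146.7   35. ] jaw 174.23 dist [-0.9  0.6 -1.5] da -0.03
-0.05 0.10 0.15 -0.003 0.000 0.001
```

>>> move_arm(deltas="0 0.05 0.15 0 0 0; 0 0 0 0 0 0; 0 0 0 0 0 0; 0 0 0 0 0 0; 0 0 0 0 0 0; 0 0 0 0 0 0", grip=4.5)

```text
clock: 18.68
position: [485.7, -146.8, 33.4]
ee_rot: [-0.671, 0.742, -0.001, 0.001]
contact_force: [-1.2, 1.3, 4.9]
gripper_width: 52.3
```

>>> move_arm(deltas="0 0 -1 0 0 0; 0 0 -3 0 0 0; 0 0 -4 0 0 0; 0 0 0 0 0 0; 0 0 0 0 0 0; 0 0 0 0 0 0")

```text
clock: 19.42
position: [484.0, -146.7, 111.1]
ee_rot: [-0.67, 0.742, 0.001, -0.001]
contact_force: [-0.5, -0.1, -3.2]
gripper_width: 52.1
```

Run:
```python
from h import *
s=telemetry.read_state(); print(s['position'],s['gripper_width'],s['contact_force'])
im,Rm,t=cam('wrist'); W=cloud(im,Rm,t); cv2.imwrite('pics/w10.png',im['pixels'])
print(rect(W,(484,-147),65,20,32))
held(im,-17.5,-8,28); held(im,-15.2,-11,28)
plan([641.8,-29.8,115],-6.3,5)
```

```text
[ 484.00109087 -146.65663979  111.05649816] 52.136801619925066 [-0.47088688 -0.14850642 -3.24039103]
(5090, array([ 479. , -173.9]), array([47.2, 60.2]), 80.9, 'mean', array([ 478.6, -179.2,   26.2]))
held 16352 rect [-0.8 -0. ] [55.3 55.9] 0.2 circ [-0.6 -0.2] 38.0 z med -12.8 slopes [ 0.0000e+00 -2.0000e-03 -1.2541e+01]
held 14343 rect [-0.8 -0. ] [55.3 55.9] 0.2 circ [-0.6 -0.2] 38.0 z med -12.9 slopes [-1.0000e-03 -2.0000e-03 -1.2901e+01]
clk 19.48 at [ 484.2 -146.7  111.1] jaw 174.2 dist [157.6 116.9   3.9] da -0.5
-2.64 -2.90 -0.09 0.001 -0.000 0.002; -2.65 -2.89 -0.09 0.001 -0.000 0.002; -2.65 -2.89 -0.08 0.001 -0.000 0.002; -2.66 -2.89 -0.08 0.001 -0.000 0.002; -2.66 -2.88 -0.08 0.001 -0.000 0.002
```

View pics/w10.png

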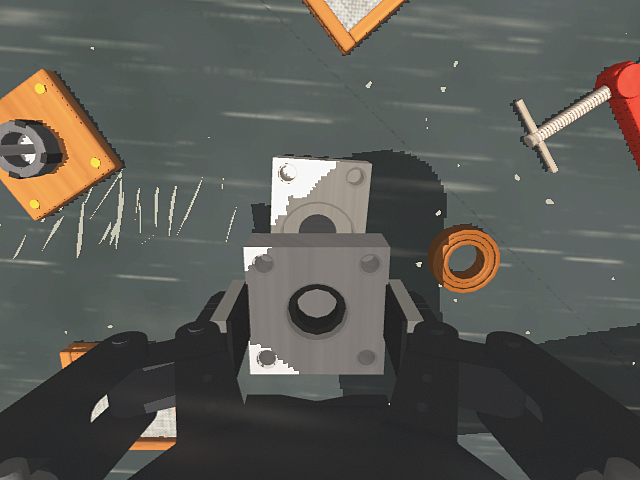

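The cap is held square and level, with the hole at (317,308). On to the square tray.

>>> move_arm(deltas="-2.64 -2.9 0 0 0 0.002; -2.65 -2.89 0 0 0 0.002; -2.65 -2.89 0 0 0 0.002; -2.66 -2.89 0 0 0 0.002; -2.66 -2.88 0 0 0 0.002; 0 0 0 0 0 0; 0 0 0 0 0 0; 0 0 0 0 0 0")

```text
clock: 20.48
position: [641.7, -30.7, 111.8]
ee_rot: [-0.667, 0.745, 0.0, -0.001]
contact_force: [0.7, -0.7, -1.5]
gripper_width: 52.3
```

Run:
```python
from h import *
s=telemetry.read_state(); print(s['position'],s['gripper_width'],s['contact_force'])
im,Rm,t=cam('wrist'); W=cloud(im,Rm,t); cv2.imwrite('pics/w11.png',im['pixels'])
hsv=cv2.cvtColor(im['pixels'],cv2.COLOR_BGR2HSV); wood=cv2.inRange(hsv,(5,100,80),(22,255,255))>0
print('tray',rect(W,(641,-31),80,11,20,wood)); held(im,-15.2,-11,28)
xy=target((641.8,-29.8),(-0.6,0),-6.3); plan([*xy,24],-6.3,4)
```

```text
[641.74433389 -30.67049793 111.83928178] 52.329914190004345 [ 0.65859074 -0.71949789 -1.49872119]
tray (2857, array([639.3, -53.3]), array([41.3, 88. ]), 83.7, 'mean', array([638.2, -61.5,  15.2]))
held 14341 rect [-0.8  0. ] [56.  55.1] 89.9 circ [-0.7 -0.2] 38.0 z med -12.9 slopes [-1.0000e-03 -2.0000e-03 -1.2849e+01]
clk 20.52 at [641.9 -30.7 112.1] jaw 173.6 dist [ -0.2   0.3 -88.1] da 0.1
-0.01 0.00 2.20 0.000 -0.000 -0.000; -0.01 0.00 2.20 0.000 -0.000 -0.000; -0.01 0.00 2.20 0.000 -0.000 -0.000; -0.01 0.00 2.20 0.000 -0.000 -0.000
```

View pics/w11.png

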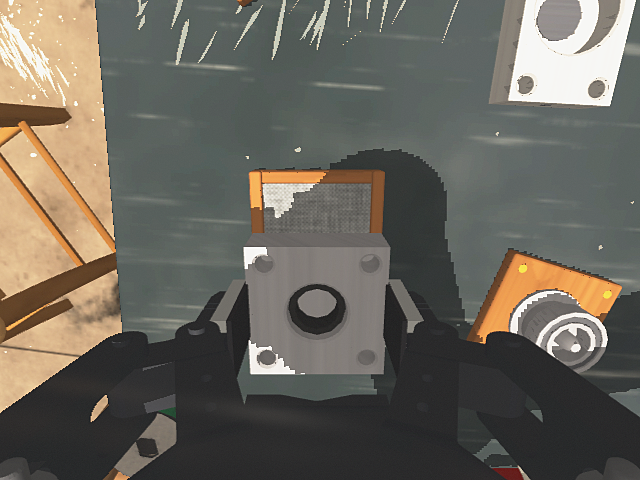

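The cap is lined up with the tray, which spans x 250–384 px in the view. Lowering.

>>> move_arm(deltas="0 0 3.5 0 0 0; 0 0 3.5 0 0 0; 0 0 1.2 0 0 0; 0 0 0.6 0 0 0; 0 0 0 0 0 0; 0 0 0 0 0 0; 0 0 0 0 0 0")

```text
clock: 21.4
position: [643.3, -29.9, 25.3]
ee_rot: [-0.667, 0.745, -0.0, 0.001]
contact_force: [0.1, -0.3, -2.5]
gripper_width: 52.1
```

>>> move_arm(deltas="0 0 0.4 0 0 0; 0 0 0.3 0 0 0; 0 0 0.15 0 0 0; 0 0 0 0 0 0; 0 0 0 0 0 0")

```text
clock: 22.02
position: [642.6, -30.0, 16.5]
ee_rot: [-0.667, 0.745, 0.0, -0.0]
contact_force: [-3.5, 0.4, 5.0]
gripper_width: 52.1
```

>>> move_arm(deltas="0 0 0 0 0 0; 0 0 0 0 0 0; 0 0 0 0 0 0; 0 0 -2 0 0 0; 0 0 -4 0 0 0; 0 0 -4 0 0 0; 0 0 0 0 0 0; 0 0 0 0 0 0", grip=7.2)

```text
clock: 23.02
position: [642.3, -30.0, 115.3]
ee_rot: [-0.667, 0.745, 0.0, -0.0]
contact_force: [0.5, -0.5, -0.8]
gripper_width: 72.1
```

Run:
```python
from h import *
s=telemetry.read_state(); print(s['position'],s['gripper_width'],s['contact_force'])
im,Rm,t=cam('wrist'); cv2.imwrite('pics/w12.png',im['pixels']); W=cloud(im,Rm,t)
print(rect(W,(641.8,-30),45,24,34))
plan([483.4,-147.6,120],-9.4,5)
```

```text
[642.30040647 -29.99029454 115.31408721] 72.11776697901696 [ 0.52185743 -0.5074914  -0.79357531]
(6055, array([643.1, -29.3]), array([54.6, 54.1]), 83.8, 'mean', array([643. , -30.5,  28.9]))
clk 23.07 at [641.9 -30.1 114.6] jaw 173.62 dist [-158.5 -117.5    5.4] da -3.02
2.69 2.89 -0.10 0.000 -0.000 0.011; 2.72 2.86 -0.10 0.000 -0.000 0.011; 2.75 2.83 -0.10 0.000 -0.000 0.011; 2.78 2.80 -0.11 0.000 -0.000 0.011; 2.81 2.77 -0.11 0.000 -0.000 0.011
```

View pics/w12.png

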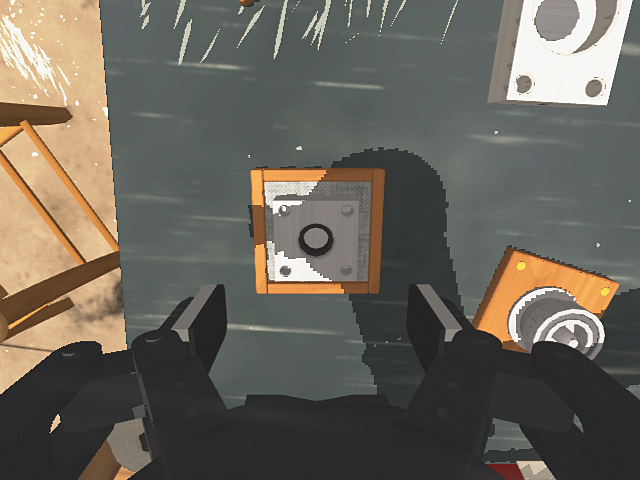

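The cap is flat in its tray with its top at 28.9 mm, about 1 mm off centre. Last, the housing.

>>> move_arm(deltas="2.69 2.89 0 0 0 0.011; 2.72 2.86 0 0 0 0.011; 2.75 2.83 0 0 0 0.011; 2.78 2.8 0 0 0 0.011; 2.81 2.77 0 0 0 0.011; 0 0 0 0 0 0; 0 0 0 0 0 0; 0 0 0 0 0 0", grip=8.2)

```text
clock: 24.08
position: [485.0, -147.1, 115.4]
ee_rot: [-0.646, 0.763, 0.0, -0.0]
contact_force: [0.0, -0.2, -0.6]
gripper_width: 81.9
```

Run:
```python
from h import *
s=telemetry.read_state(); print(s['position'],s['gripper_width'],s['contact_force'])
im,Rm,t=cam('wrist'); W=cloud(im,Rm,t)
print(rect(W,(484,-147),65,20,32))
P=toolcloud(im); m=(abs(P[...,0])<14)&(abs(P[...,1])<58)&(P[...,2]>-40)&(P[...,2]<15); print(P[m].max(0))
plan([483.4,-147.6,8],-9.4,4)
```

```text
[ 485.00752562 -147.11410129  115.40174799] 81.90809134005067 [ 0.04871983 -0.20635299 -0.55258279]
(9427, array([ 483.3, -147.6]), array([100.3,  60.2]), 80.7, 'mean', array([ 482.9, -150.6,   26.2]))
[ 12.31630024  54.77517496 -11.49997739]
clk 24.12 at [ 485.  -147.   115.4] jaw 170.54 dist [  -1.6   -0.6 -107.4] da 0.06
0.02 0.04 2.69 0.000 -0.000 -0.000; 0.02 0.04 2.69 0.000 -0.000 -0.000; 0.02 0.04 2.69 0.000 -0.000 -0.000; 0.02 0.04 2.69 0.000 -0.000 -0.000
```

>>> move_arm(deltas="0.02 0.04 4.5 0 0 0; 0.02 0.04 3.7 0 0 0; 0.02 0.04 1.8 0 0 0; 0.02 0.02 0.6 0 0 0; 0 0 0 0 0 0; 0 0 0 0 0 0; 0 0 0 0 0 0")

```text
clock: 25.0
position: [483.4, -148.0, 10.7]
ee_rot: [-0.646, 0.763, -0.001, 0.001]
contact_force: [1.6, -0.2, -0.3]
gripper_width: 82.4
```

>>> move_arm(deltas="0 0 0 0 0 0; 0 0 0 0 0 0; 0 0 0 0 0 0; 0 0 0 0 0 0; 0 0 0 0 0 0; 0 0 0 0 0 0", grip=5.2)

```text
clock: 25.75
position: [483.2, -148.1, 10.8]
ee_rot: [-0.646, 0.763, -0.0, 0.0]
contact_force: [-0.4, 1.1, 4.5]
gripper_width: 58.1
```

Run:
```python
from h import *
s=telemetry.read_state(); print(s['position'],s['gripper_width'],s['contact_force'])
```

```text
[ 483.22029665 -148.12953014   10.77702094] 58.10533922433091 [-0.43851676  1.07101504  4.5067127 ]
```

>>> move_arm(deltas="0 0 -1 0 0 0; 0 0 -3 0 0 0; 0 0 -4.5 0 0 0; 0 0 0 0 0 0; 0 0 0 0 0 0; 0 0 0 0 0 0")

```text
clock: 26.5
position: [481.3, -148.0, 93.3]
ee_rot: [-0.646, 0.763, 0.001, -0.001]
contact_force: [-0.5, 0.4, -2.8]
gripper_width: 58.3
```

Run:
```python
from h import *
s=telemetry.read_state(); print(s['position'],s['gripper_width'],s['contact_force'],s['wrist_torque'])
im,Rm,t=cam('wrist'); W=cloud(im,Rm,t); cv2.imwrite('pics/w13.png',im['pixels'])
hsv=cv2.cvtColor(im['pixels'],cv2.COLOR_BGR2HSV); wood=cv2.inRange(hsv,(5,100,80),(22,255,255))>0
print('long',rect(W,(453,-339),95,11,20,wood))
P=toolcloud(im); m=(abs(P[...,1])<29)&(abs(P[...,0])<60)&(P[...,2]<-8)&(P[...,2]>-22); Q=P[m]
print(np.percentile(Q,[0.5,50,99.5],axis=0).round(1)); print(np.linalg.lstsq(np.c_[Q[:,:2],np.ones(len(Q))],Q[:,2],rcond=None)[0].round(3))
```

```text
[ 481.31464658 -148.02929418   93.3258794 ] 58.30167741546122 [-0.50283235  0.40776117 -2.84048847] [-0.04484232  0.00346389  0.02082882]
long (1584, array([ 452.5, -269. ]), array([22.6, 46.5]), 80.8, 'mean', array([ 452.6, -271. ,   15.2]))
[[-36.4 -28.8 -18.3]
 [ 22.4   0.5 -15.4]
 [ 49.5  28.9  -8.4]]
[-4.0000e-03 -4.0000e-03 -1.5092e+01]
```

View pics/w13.png

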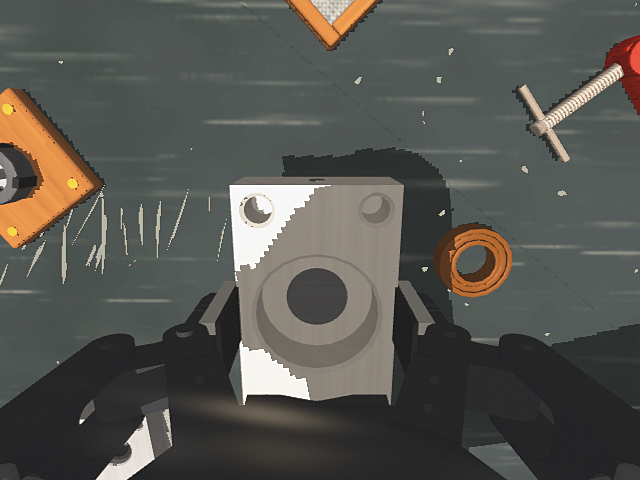

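The housing is held square and level; its bore shows at (317,310). I'll move to a standoff from which the wrist camera sees the long tray, turning the tool on the way.

Run:
```python
from h import *
plan([393,-248,150],34.2,6)
```

```text
clk 26.55 at [ 481.6 -148.    93.4] jaw 170.47 dist [ -88.6 -100.    56.6] da 43.73
1.89 1.18 -0.94 0.001 0.000 -0.127; 1.72 1.41 -0.94 0.001 0.000 -0.127; 1.53 1.62 -0.94 0.001 0.000 -0.127; 1.31 1.80 -0.94 0.001 0.000 -0.127; 1.07 1.95 -0.94 0.001 0.000 -0.127; 0.82 2.07 -0.94 0.001 0.000 -0.127
```

>>> move_arm(deltas="1.89 1.18 -0.94 0 0 -0.127; 1.72 1.41 -0.94 0 0 -0.127; 1.53 1.62 -0.94 0 0 -0.127; 1.31 1.8 -0.94 0 0 -0.127; 1.07 1.95 -0.94 0 0 -0.127; 0.82 2.07 -0.94 0 0 -0.127; 0 0 0 0 0 0; 0 0 0 0 0 0; 0 0 0 0 0 0")

```text
clock: 27.68
position: [394.2, -247.5, 150.6]
ee_rot: [0.884, -0.468, -0.001, 0.0]
contact_force: [0.3, 0.0, -3.4]
gripper_width: 58.5
```

Run:
```python
from h import *
s=telemetry.read_state(); print(s['position'],s['gripper_width'],s['contact_force'])
im,Rm,t=cam('wrist'); W=cloud(im,Rm,t); cv2.imwrite('pics/w14.png',im['pixels'])
hsv=cv2.cvtColor(im['pixels'],cv2.COLOR_BGR2HSV); wood=cv2.inRange(hsv,(5,100,80),(22,255,255))>0
print('long',rect(W,(454,-338),88,11,20,wood)); print('felt',rect(W,(454,-338),60,6,12))
P=toolcloud(im); m=(abs(P[...,1])<29)&(abs(P[...,0])<60)&(P[...,2]<-8)&(P[...,2]>-22); Q=P[m]; print(np.percentile(Q,[0.5,50,99.5],axis=0).round(1))
```

```text
[ 394.2282007  -247.52526701  150.57488583] 58.486909280504925 [ 0.33811748  0.04077021 -3.38664285]
long (4925, array([ 448. , -329.6]), array([ 94.2, 109.8]), 34.2, 'mean', array([ 442. , -322.2,   15.3]))
felt (16683, array([ 450.3, -333.4]), array([ 78.8, 104.1]), 34.5, 'mean', array([ 452.6, -336.7,    9.8]))
[[-36.2 -28.9 -17.4]
 [ 22.6  -0.4 -15.4]
 [ 49.6  28.8  -8.4]]
```

View pics/w14.png

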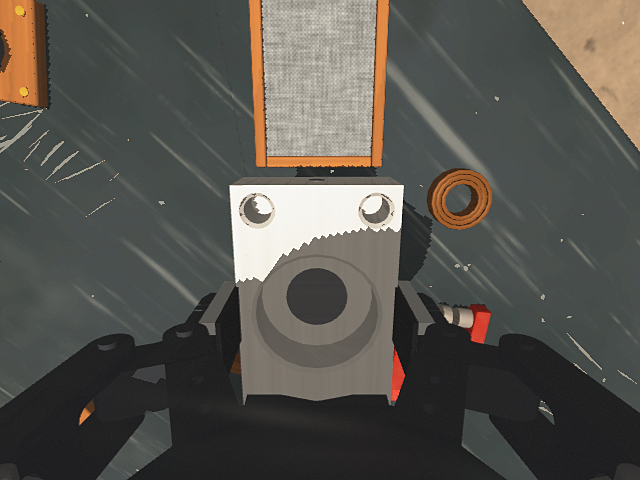

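The long tray is aligned ahead, with its near rim at (318,160). Its centre works out at (454.7, -339.3), which agrees with the corrected top view.

Run:
```python
from h import *
plan([*target((454.7,-339.3),(-0.4,0),34.2),110],34.2,4)
```

```text
clk 27.73 at [ 394.3 -247.5  150.6] jaw -145.83 dist [ 60.7 -92.1 -40.6] da 0.03
2.76 0.04 1.01 0.000 0.000 -0.000; 2.76 0.04 1.01 0.000 0.000 -0.000; 2.76 0.04 1.01 0.000 0.000 -0.000; 2.76 0.04 1.02 0.000 0.000 -0.000
```

>>> move_arm(deltas="2.76 0.04 1 0 0 0; 2.76 0.04 1 0 0 0; 2.76 0.04 1 0 0 0; 2.76 0.04 1 0 0 0; 0 0 0 0 0 0; 0 0 0 0 0 0; 0 0 0 0 0 0")

```text
clock: 28.6
position: [454.6, -339.6, 111.5]
ee_rot: [0.884, -0.468, 0.0, -0.0]
contact_force: [-0.7, -0.9, -3.8]
gripper_width: 58.1
```

Run:
```python
from h import *
s=telemetry.read_state(); print(s['position'],s['gripper_width'],s['contact_force'])
im,Rm,t=cam('wrist'); W=cloud(im,Rm,t); cv2.imwrite('pics/w15.png',im['pixels'])
hsv=cv2.cvtColor(im['pixels'],cv2.COLOR_BGR2HSV); wood=cv2.inRange(hsv,(5,100,80),(22,255,255))>0
print('long',rect(W,(454,-338),88,11,20,wood)); 
plan([*target((454.7,-339.3),(-0.4,0),34.2),28],34.2,4)
```

```text
[ 454.58093602 -339.63840665  111.45944769] 58.13675719400355 [-0.65754571 -0.90460272 -3.84817852]
long (2673, array([ 484.5, -383.6]), array([93.9, 26.5]), 34.3, 'mean', array([ 487.6, -388.6,   15.3]))
clk 28.65 at [ 454.7 -339.7  111.6] jaw -145.81 dist [  0.2   0.1 -83.6] da 0.01
0.00 -0.01 2.09 -0.000 -0.000 -0.000; 0.00 -0.01 2.09 -0.000 -0.000 -0.000; 0.00 -0.01 2.09 -0.000 -0.000 -0.000; 0.00 -0.01 2.09 -0.000 -0.000 -0.000
```

View pics/w15.png

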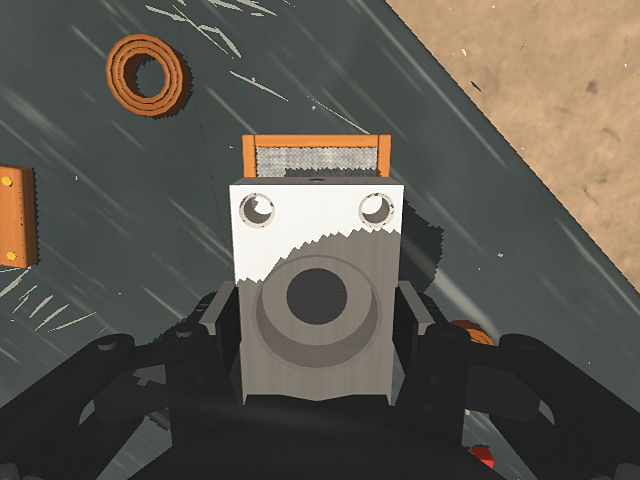

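The far rim gives the tray centre as (454.2, -339.2), so the two edges agree. Lowering.

>>> move_arm(deltas="0 0 3 0 0 0; 0 0 3 0 0 0; 0 0 1.5 0 0 0; 0 0 0.7 0 0 0; 0 0 0 0 0 0; 0 0 0 0 0 0; 0 0 0 0 0 0")

```text
clock: 29.52
position: [455.3, -340.5, 30.1]
ee_rot: [0.884, -0.468, 0.001, -0.0]
contact_force: [0.0, 0.5, -3.7]
gripper_width: 58.3
```

>>> move_arm(deltas="0 0 0.5 0 0 0; 0 0 0.3 0 0 0; 0 0 0.2 0 0 0; 0 0 0 0 0 0; 0 0 0 0 0 0")

```text
clock: 30.15
position: [454.5, -340.2, 19.8]
ee_rot: [0.884, -0.468, -0.0, 0.0]
contact_force: [-1.8, 2.8, 5.4]
gripper_width: 58.3
```

Contact, at the height expected. Releasing and backing off.

>>> move_arm(deltas="0 0 0 0 0 0; 0 0 0 0 0 0; 0 0 0 0 0 0; 0 0 -2 0 0 0; 0 0 -4 0 0 0; 0 0 -5 0 0 0; -4 0 -3 0 0 0; 0 0 0 0 0 0; 0 0 0 0 0 0", grip=8.2)

```text
clock: 31.28
position: [432.3, -307.2, 159.0]
ee_rot: [0.884, -0.468, 0.0, -0.0]
contact_force: [0.5, -0.1, 0.0]
gripper_width: 82.2
```

Run:
```python
from h import *
s=telemetry.read_state(); print(s['position'],s['gripper_width'],s['contact_force'])
im,Rm,t=cam('wrist'); W=cloud(im,Rm,t); cv2.imwrite('pics/w16.png',im['pixels'])
print('housing',rect(W,(454,-339),75,30,40)); print('nut',rect(W,(654.5,-222),30,24,31))
im,Rm,t=cam('top'); W=cloud(im,Rm,t); cv2.imwrite('pics/top1.png',im['pixels'])
print('top: bearing',rect(W,(484,52),35,36,44),'nut',rect(W,(653,-222),30,23,31),'cap',rect(W,(640,-30),45,23,33))
```

```text
[ 432.34593742 -307.15602387  158.96760721] 82.15835640837463 [ 0.53678777 -0.12756263  0.01389035]
housing (8115, array([ 454.2, -339.9]), array([ 60.2, 100.4]), 34.4, 'mean', array([ 455.9, -342.3,   35.3]))
nut (692, array([ 647.3, -226. ]), array([17.2, 33.8]), 22.7, 'mean', array([ 645.7, -226.7,   27.5]))
top: bearing (330, array([483.1,  52.7]), array([45.9, 45.3]), 59.2, 'mean', array([483. ,  52.2,  40.1])) nut (80, array([ 660.1, -223.9]), array([33.4, 20.8]), 72.6, 'mean', array([ 659.3, -224.4,   26.7])) cap (603, array([641.3, -29.6]), array([54.7, 56. ]), 84.0, 'mean', array([641.2, -29.5,  27.4]))
```

View pics/w16.png

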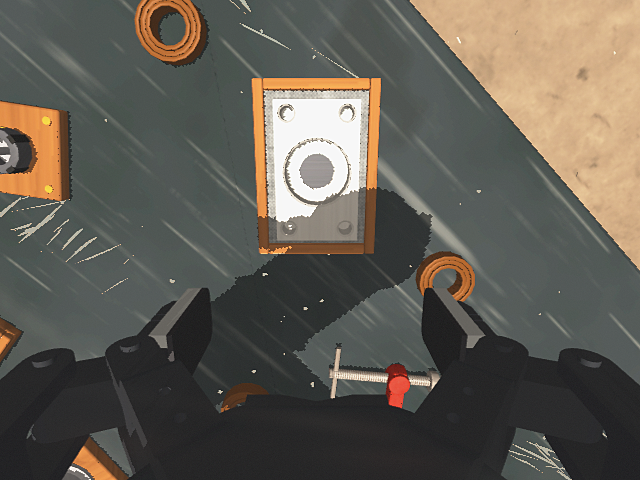

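View pics/top1.png

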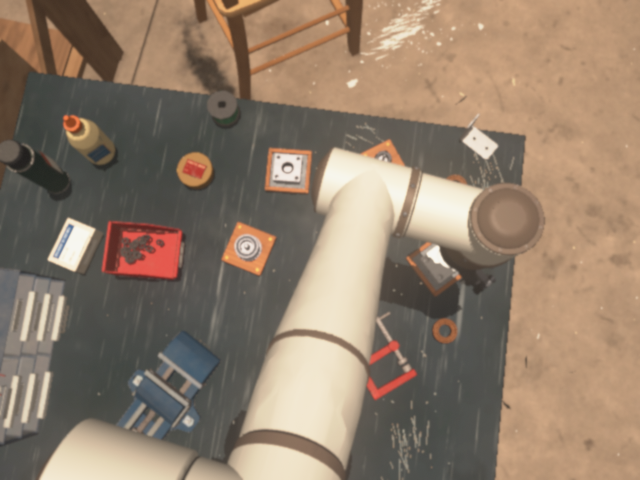

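The wrist view shows the housing centred in the long tray at (316,170). The top view shows the cap at (289,168), the bearing at (249,246), and the tin still at (194,170). Everything is seated and the arm is clear, so I'm handing in.

Run:
```python
from h import *
print(np.round(telemetry.read_state()['joint_vel'],3)); print(arm.job_done())
```

```text
[-0.001  0.009  0.002  0.001 -0.002  0.   ]
the job is handed in; nothing more can be done
None
```

I took the pile apart from the top, lowered all four parts into their places in the order given, and handed the job in at about 31 s. The hand-in reports no verdict, so these are my own last checks:

| Part | Place | Underside above the place's origin | Off centre |
|---|---|---|---|
| Ring nut | Pin stand, on the washer | 14 mm | about 1 mm |
| Bearing | Rest, flat on the shoulder | 27.8 mm | under 1 mm |
| End cap | Square tray | 8.9 mm | about 1.5 mm |
| Housing | Long tray, lying along it | 9.3 mm | about 1 mm |

- **Tin and arm:** The tin looks unmoved in the final top view, and I did not measure it. The arm was clear of everything and at rest.
- **Disagreements:** The top camera read about 2 mm off from the wrist camera throughout, so I used the wrist's values. In the last pictures the nut was partly hidden by the arm or cut off at the picture's edge. Those readings were 7–9 mm off centre, so I relied on the full view taken just after placing it. The gripper reads about 2 mm under the true part widths.

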